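Wipe the hand stamp along its stand and drop it into the parking groove

ROBOT

A 7-joint arm with a two-finger parallel gripper is mounted at the origin on a cart in front of the work surface, level with it; the furniture and walls round the work are solid. World frame = base frame: x ahead of the robot, y to its left, z up, the work surface at z = 0. Lengths are in m, angles in rad, forces in N, time in s.
With the tool pointing down it reaches from about 0.425 to 0.875 m from the base axis. Payload 9.9 kg.
Tool frame: the origin (TCP) lies at the very end of the fingers, on their centre line; the grasp point (between the pads) lies 19 mm behind it; z points along the fingers, y is the direction in which the jaws open and shut (so a half turn about z gives the same grasp; the last joint's range is limited). The gripper opens to 85 mm and grips with 20 to 120 N. Pads are 22 mm wide; open, the fingers measure 114 mm over their backs; the gripper's body (76 mm by 85 mm) begins 54 mm behind the grasp point. The pads swing forward as they close: fully open they stand 13 mm farther back than shut.
Start: joints at [1.049, 0.576, 0.025, 1.437, -0.015, 1.129, -0.057], TCP at [0.286, -0.611, 0.231] pointing down, gripper open.
Joint ranges: [-2.76, 2.76], [-0.34, 2.15], [-1.52, 1.57], [0.19, 2.46], [-1.09, 4.23], [0.17, 1.99], [-2.82, 2.82]. Speed limits (rad/s): [2.22, 2.22, 3.01, 3.01, 3.14, 3.14, 3.14].

INTERFACE

Orientations are given as a 3x3 rotation matrix whose columns are the frame's x, y, z axes.
In Python, from station import * gives the robot as it stands. The module is installed in compiled form; this text tells all that it offers.
- The arm moves only by the tool send_rows, never from a script. Its arguments are lists of equal length, an entry for each row: "fingers": the finger opening in mm, from 0 to 85.4; "xyz": the shift along the tool's x, y, z in mm, a list of three; "turn": the turn, a rotation vector about the tool's x, y, z in degrees, a list of three. A call has exactly 8 rows; each row shifts and turns the pose as measured when the row begins, along the tool's axes as they then stand; what a row does not reach is not made up. A row lasts 1/8 s, in which the tool goes at most 62.5 mm and 10.7 degrees, less where a joint would pass 70% of its speed; a pose out of reach is approached as far as the arm can. A call with a gripper value outside its range is refused whole. The fingers move at their own pace and stop on an object; "grip_force" is the grip in N (left out, the last holds). Time passes only in rows, so rows that do not move let the fingers close, or fill a call up. It gives the time, the measured TCP pose, the force and the opening at its end, in the units of the state.
- observe(): the state, without advancing time (a new reading comes with each control period).
- get_image(name): name is "scene" or "top" or "wrist"; returns a dict with "frame" (384x512x3 uint8, red, green, blue), "range_z" (384x512 float32, m along the optical axis (not along the pixel's ray), 0 where there is no reading), "intrinsics" (3x3 intrinsics, pixels), "xyz" and "orientation" of the camera in the world; the wrist camera has in their place "tool_from_camera" (4x4, takes a point from camera to tool coordinates, whose origin is the TCP and whose axes are the flange's). Camera axes: x right, y up, looking along -z (the intrinsics and any distortion apply to the point x, -y, -z); pixel columns grow to the right and rows downward; lengths in m; the calibration is good to about 2 mm. A picture is of the moment at which its call begins: read the wrist's pose just before it.
- sign_off(): hands the job in, once; it reports no verdict.
The state is a dict: "clock": time; "joint_positions": joint angles; "joint_velocities": joint speeds; "joint_torque": joint torques, N m; "tcp_pos": TCP position; "eef_rot": TCP orientation; "force": force on the tool from outside, world axes, zero at the start; "wrist_torque": the same for the moment, N m; "finger_gap": finger opening in m.
Only numpy, scipy, OpenCV 4.12 (cv2) and the standard library are available. Lean on these libraries where they do the work, as an engineer would, in place of code of your own. Each camera call takes 0.05 s, during which the arm holds its last target.

TASK

The rubber stamp standing on the wooden stamp stand has been used and should be put away. Take it by its straight round handle and, without lifting it off the stand, draw it along the grey felt, which wipes its rubber, until it drops into the wide groove at the end of the stand; stop there and leave it standing upright on the groove's floor. Leave the other, ball-knobbed stamp, which stands on the desk beside the stand, where it is.

Things in the scene. Friction and masses are not known exactly. Their poses are not given: they have to be found in the camera images.
- stamp: The stamp to move: wooden, 85 mm tall, standing upright on the stand's felt 85 to 150 mm from the middle of the wide groove. Base 27 mm (x) by 54 mm (y) by 20 mm high, its long side across the stand within 7 degrees. On it a straight round handle, 24 mm thick from 30 to 80 mm above the underside; grip it about 55 mm up, from any side. Origin: centre of the underside, z up. About 70 g.
- desk_stamp: The other stamp, with a ball-shaped knob, 70 mm tall, base 27 x 54 mm, which stands on the desk beside the stand. To be left alone. Origin: centre of its underside, z up.
- stand: Wooden block fixed on the desk at any yaw, 240 mm (x) by 90 mm (y), top 28 mm high. Origin: centre of its underside. x points to the wide-groove end. Along x: at -95 mm a pen groove 12 mm wide, too narrow for the stamp; grey felt, flush, -84 to +54 mm; parking groove +64 to +106 mm, 14 mm deep, across the whole width; then an end stop, to +120 mm, rising 8 mm above the top.
- park (a point): The middle of the wide groove's cork-lined floor, 85 mm from the stand's middle along its x and 14 mm above the desk (14 mm below the stand's top). Its axes are those of the stand: x along the stand to the end stop, y along the groove, z up.

How it is judged:
By the outcome, as a careful person would: the job done as asked, in the order asked, and still so for the second after the job is handed in, with the robot touching nothing.
It also fails if it takes over 35 s, if anything falls off the work surface, if the arm or the gripper's body presses on something with over 40 N, if the wrist force passes 120 N, or if a joint passes its speed limit or range.

## Working session

There is one attempt and no reset: what is moved stays moved. The work goes in short steps, Python scripts to look and compute and a tool call to move; the robot and the scene stay as the last step left them, time stands still between calls to the robot, and variables do not carry over. Pictures are saved under pics/ and viewed, and the job is handed in when it is done.

Besides the shell and the picture viewer there is one more tool, called after ">>>" as a command line: name --argument value ..., lists and objects as JSON in quotes. send_rows: Moves the arm, as the interface text tells. Its arguments: {"type":"object","properties":{"fingers":{"type":"array","items":{"type":"number"}},"xyz":{"type":"array","items":{"type":"array","items":{"type":"number"}}},"turn":{"type":"array","items":{"type":"array","items":{"type":"number"}}},"grip_force":{"type":"number"}},"required":["fingers","xyz","turn"]}

```bash
mkdir -p pics; python3 - <<'E'
from station import *
import cv2,numpy as np
s=observe();print(s['clock'],s['tcp_pos'],s['eef_rot'],s['force'],s['finger_gap'])
for n in ['scene','top']:
    d=get_image(n);cv2.imwrite(f'pics/{n}0.png',d['frame'][:,:,::-1])
    np.savez(f'{n}0.npz',**d);print(n,d['intrinsics'],d['xyz'],d['orientation'],[k for k in d])
E
```

```text
0.0 [ 0.28597585 -0.61091885  0.23045154] [[ 9.05653603e-01  4.24017638e-01 -7.70582104e-04]
 [ 4.24018331e-01 -9.05652415e-01  1.46904580e-03]
 [-7.49782152e-05 -1.65718756e-03 -9.99998624e-01]] [-0.35146336 -0.14786568 -0.29660134] 0.08556279827772943
scene [[446.64128513   0.         253.09493353]
 [  0.         446.64128513 197.41259985]
 [  0.           0.           1.        ]] [ 0.15491661 -0.47223744  0.67280306] [[ 0.69970007  0.51885329 -0.49113243]
 [-0.71428397  0.49382831 -0.49591533]
 [-0.0147722   0.69780001  0.7161403 ]] ['frame', 'range_z', 'intrinsics', 'xyz', 'orientation']
top [[411.64158937   0.         260.42350116]
 [  0.         411.64158937 191.21950441]
 [  0.           0.           1.        ]] [ 0.420826   -0.04316796  0.89044252] [[-0.02747552  0.97952695 -0.19942932]
 [-0.99950717 -0.02995028 -0.00940245]
 [-0.01518292  0.1990727   0.9798671 ]] ['frame', 'range_z', 'intrinsics', 'xyz', 'orientation']
```

View pics/scene0.png

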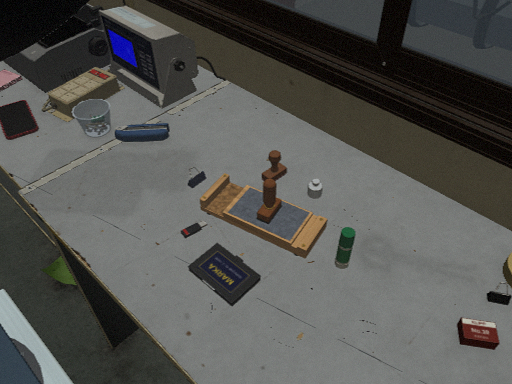

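View pics/top0.png

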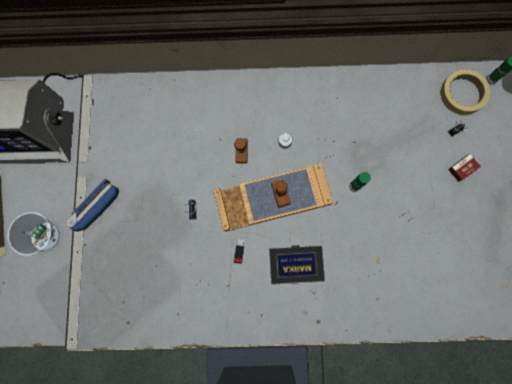

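The wide, cork-lined groove is at the left end in the top view, about (230,207). The target stamp is on the felt at about (281,190), and the knobbed stamp is on the desk at about (241,150). Next I'll measure them.

```bash
cat > h.py <<'E'
import numpy as np,cv2
def pts(d):
    K=d['intrinsics'];z=d['range_z'];h,w=z.shape
    u,v=np.meshgrid(np.arange(w),np.arange(h))
    p=np.stack([(u-K[0,2])/K[0,0]*z,-(v-K[1,2])/K[1,1]*z,-z],-1)
    P=p@d['orientation'].T+d['xyz'];P[z<=0]=np.nan;return P
E
python3 - <<'E'
from h import *
for n in ['top','scene']:
    d=dict(np.load(n+'0.npz'));P=pts(d);f=d['frame']
    # felt+stand region at z ~28mm
    z=P[...,2];x=P[...,0];y=P[...,1]
    reg=(x>.25)&(x<.6)&(y>-.3)&(y<.15)
    print(n,'desk z',np.nanmedian(z[reg&(z<.02)]))
    m=(reg&(z>.02)&(z<.034)).astype(np.uint8)
    k,l,s,c=cv2.connectedComponentsWithStats(m);i=1+np.argmax(s[1:,4]);q=P[l==i][:, :2]
    r=cv2.minAreaRect((q*1000).astype(np.float32));print('stand top',len(q),np.median(z[l==i]),r,cv2.boxPoints(r))
    for lo,hi in [(.04,.053),(.06,.12),(.095,.12)]:
        m=(reg&(z>lo)&(z<hi)).astype(np.uint8)
        k,l,s,c=cv2.connectedComponentsWithStats(m)
        for i in range(1,k):
            if s[i,4]>8: q=P[l==i];print(lo,s[i],q.mean(0),np.median(q,0),q.min(0),q.max(0),cv2.minAreaRect((q[:,:2]*1000).astype(np.float32)))
    b={'top':(200,130,150,115),'scene':(180,135,160,125)}[n];a=f[b[1]:b[1]+b[3],b[0]:b[0]+b[2],::-1]
    cv2.imwrite(f'pics/{n}crop.png',cv2.resize(a,None,fx=4.8,fy=4.8,interpolation=cv2.INTER_CUBIC))
E
```

```text
top desk z -0.0008364310887868376
stand top 1962 0.027597058463837754 ((582.461181640625, -90.36527252197266), (73.2830810546875, 183.61000061035156), 12.615201950073242) [[ 526.6538      -8.779142 ]
 [ 566.75464   -187.95659  ]
 [ 638.26855   -171.9514   ]
 [ 598.1677       7.2260437]]
0.04 [355 185   6   4  11] [ 0.59614401 -0.23740416  0.04574729] [ 0.59639337 -0.23605398  0.0449635 ] [ 0.59391977 -0.24428933  0.04119237] [ 0.59950272 -0.23282304  0.05281091] ((595.7232666015625, -238.04356384277344), (12.661321640014648, 2.4175167083740234), 64.90617370605469)
0.04 [273 188  17  19 146] [ 0.57413541 -0.07830679  0.04688141] [ 0.57305202 -0.07831813  0.0468565 ] [ 0.55995694 -0.0941668   0.04008043] [ 0.59888467 -0.06149596  0.0522485 ] ((581.9906005859375, -78.46263122558594), (41.08311462402344, 26.70151710510254), 14.346487998962402)
0.06 [275 181  13  16 160] [ 0.58527012 -0.0762163   0.10177098] [ 0.58409752 -0.07599519  0.10875528] [ 0.57683641 -0.08779998  0.06023253] [ 0.59908829 -0.06503129  0.11678113] ((587.98046875, -76.40287780761719), (22.744352340698242, 22.24125099
[... 1581 characters left out ...]
 0.59911843 -0.06643365  0.11473538] ((586.905029296875, -79.70854187011719), (19.901123046875, 24.097761154174805), 46.26023864746094)
0.06 [339 231  12  19 139] [ 0.5968999  -0.24346314  0.07775892] [ 0.59675342 -0.2440994   0.07793246] [ 0.59311411 -0.25244796  0.06000281] [ 0.59996773 -0.23221118  0.09413913] ((596.5250244140625, -242.34140014648438), (6.822425365447998, 20.236309051513672), 0.2161557376384735)
0.095 [263 179  14  14 159] [ 0.58521816 -0.08084881  0.10701622] [ 0.58440098 -0.08124853  0.1089202 ] [ 0.57675461 -0.09012414  0.09506535] [ 0.59911843 -0.06643365  0.11473538] ((586.8905639648438, -79.50234985351562), (19.623140335083008, 23.79179573059082), 46.26023864746094)
```

View pics/topcrop.png

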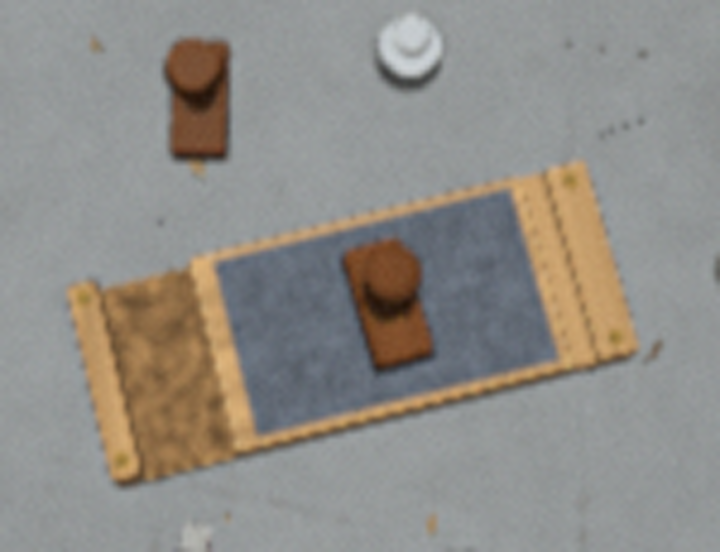

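View pics/scenecrop.png

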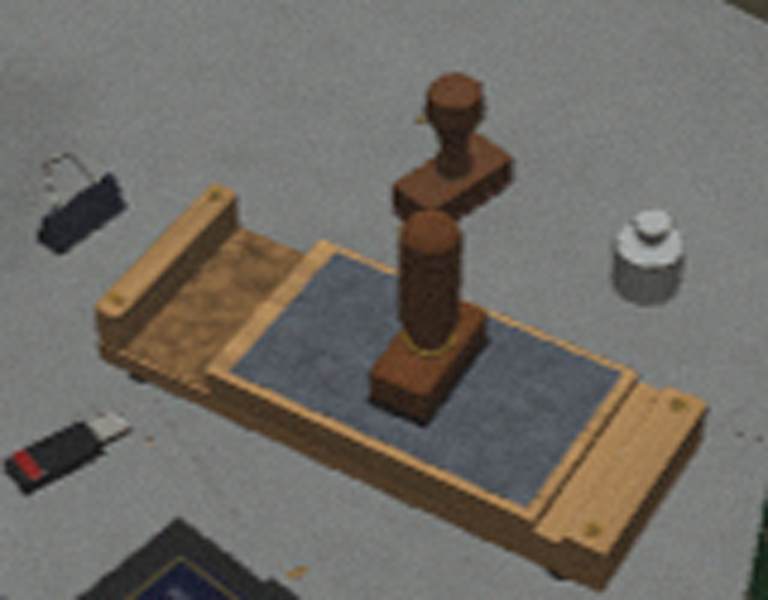

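```bash
python3 - <<'E'
from h import *
for n in ['top','scene']:
    d=dict(np.load(n+'0.npz'));P=pts(d);f=d['frame']
    z=P[...,2];x=P[...,0];y=P[...,1]
    reg=(x>.45)&(x<.75)&(y>-.3)&(y<.1)
    for lo,hi in [(.022,.039),(.007,.02),(.032,.04),(.04,.053),(.06,.105),(.1,.12)]:
        m=(reg&(z>lo)&(z<hi)).astype(np.uint8)
        k,l,s,c=cv2.connectedComponentsWithStats(m)
        for i in range(1,k):
            if s[i,4]>25: q=P[l==i];print(n,lo,s[i],np.median(q,0).round(4),q.min(0).round(4),q.max(0).round(4),np.round(cv2.boxPoints(r:=cv2.minAreaRect((q[:,:2]*1000).astype(np.float32))).tolist()).tolist(),r)
E
```

```text
top 0.022 [279 133  13  13 124] [ 0.7096 -0.0917  0.0262] [ 0.6989 -0.1055  0.0224] [ 0.727  -0.0787  0.0389] [[698.0, -105.0], [727.0, -106.0], [727.0, -79.0], [699.0, -78.0]] ((712.9324951171875, -92.13825988769531), (26.44951820373535, 28.064495086669922), 88.05443572998047)
top 0.022 [ 240  164   93   61 3077] [ 0.5883 -0.0925  0.0276] [ 0.5272 -0.1864  0.022 ] [0.6533 0.0087 0.0387] [[526.0, -9.0], [567.0, -188.0], [655.0, -168.0], [615.0, 11.0]] ((590.800537109375, -88.62199401855469), (90.4004135131836, 183.8298797607422), 12.735601425170898)
top 0.022 [214 189  16  42 285] [0.5591 0.048  0.035 ] [0.5152 0.033  0.0225] [0.6026 0.0639 0.0389] [[514.0, 45.0], [517.0, 32.0], [604.0, 52.0], [601.0, 65.0]] ((559.1666259765625, 48.53337860107422), (89.2789535522461, 13.985764503479004), 12.899320602416992)
top 0.007 [235 139  13  25 128] [0.6784 0.0036 0.0179] [ 0.6653 -0.0082  0.0077] [0.7179 0.0193 0.0199] [[665.0, -7.0], [718.0, -9.0], [719.0, 17.0], [666.0, 19.0]] ((692.071533203125, 5.21456241607666), (25.960357666015625, 52.92774200439453), 87.36605072021484)
top 0.007 [221 18
[... 7833 characters left out ...]
, -95.0], [598.0, -85.0], [581.0, -68.0]] ((584.7528076171875, -81.58261108398438), (14.166816711425781, 24.09206199645996), 44.00898742675781)
scene 0.06 [339 227  17  23 286] [ 0.6004 -0.2451  0.0855] [ 0.5931 -0.2548  0.06  ] [ 0.6189 -0.231   0.0941] [[590.0, -237.0], [600.0, -259.0], [622.0, -248.0], [612.0, -226.0]] ((605.9130859375, -242.6456298828125), (24.625385284423828, 24.22539710998535), 26.117984771728516)
scene 0.1 [264 179  13  13 133] [ 0.5851 -0.0812  0.1102] [ 0.5773 -0.0901  0.1001] [ 0.5991 -0.0664  0.1147] [[573.0, -79.0], [589.0, -95.0], [602.0, -81.0], [586.0, -65.0]] ((587.415771484375, -80.00493621826172), (19.623140335083008, 22.240386962890625), 46.26023864746094)
```

Stand axis x ≈ (-0.221, 0.975) and centre ≈ (0.584, -0.062), which puts park at ≈ (0.565, 0.021). The stamp is at ≈ (0.588, -0.078), 101 mm from park. The outlines measure 240×90 mm and 27×54 mm, matching the sizes given. I'll move above the stamp.

>>> send_rows --fingers '[85, 85, 85, 85, 85, 85, 85, 85]' --xyz '[[40, -28, 0], [50, -35, 0], [50, -35, 0], [50, -35, 0], [50, -35, 0], [50, -35, 0], [50, -35, 0], [50, -35, 0]]' --turn '[[0, 0, 0], [0, 0, 0], [0, 0, 0], [0, 0, 0], [0, 0, 0], [0, 0, 0], [0, 0, 0], [0, 0, 0]]'

```text
clock: 1.1
tcp_pos: [0.526, -0.1926, 0.2271]
eef_rot: [[0.91, 0.415, -0.005], [0.415, -0.91, 0.002], [-0.004, -0.004, -1.0]]
force: [0.8, 0.3, -0.5]
finger_gap: 0.0849
```

```bash
cat > w.py <<'E'
from station import *
import numpy as np,sys
np.set_printoptions(suppress=True,precision=4)
s=observe();R=np.array(s['eef_rot']);p=np.array(s['tcp_pos'])
print(s['clock'],p,s['force'],s['finger_gap']);print(R)
from scipy.spatial.transform import Rotation as T
ax=np.array([-.2207,.9753,0]);y=-ax;z=np.array([0,0,-1.]);x=np.cross(y,z);G=np.c_[x,y,z]
print('turn',np.degrees(T.from_matrix(R.T@G).as_rotvec()))
t=np.array([float(a) for a in sys.argv[1:4]])
print('delta tool mm',R.T@(t-p)*1000,'in goal axes',G.T@(t-p)*1000)
E
python3 w.py .588 -.0775 .2
```

```text
1.1 [ 0.526  -0.1926  0.2271] [ 0.7861  0.3268 -0.5363] 0.08489417785842669
[[ 0.9099  0.4149 -0.0051]
 [ 0.4149 -0.9099  0.002 ]
 [-0.0038 -0.0039 -1.    ]]
turn [-0.2026  0.242  11.7608]
delta tool mm [104.2775 -78.9248  27.0435] in goal axes [ 85.8745 -98.6018  27.1315]
```

>>> send_rows --fingers '[85, 85, 85, 85, 85, 85, 85, 85]' --xyz '[[0, 0, 0], [0, 0, 0], [25, -30, 0], [25, -30, 0], [22, -25, 0], [14, -14, 10], [0, 0, 10], [0, 0, 7]]' --turn '[[0, 0, 6], [-0.2, 0.2, 6], [0, 0, 0], [0, 0, 0], [0, 0, 0], [0, 0, 0], [0, 0, 0], [0, 0, 0]]'

```text
clock: 2.1
tcp_pos: [0.5907, -0.0688, 0.1959]
eef_rot: [[0.976, 0.218, -0.005], [0.218, -0.976, 0.001], [-0.005, -0.002, -1.0]]
force: [0.3, -0.0, -0.4]
finger_gap: 0.0852
```

```bash
python3 w.py .588 -.0775 .2;  python3 - <<'E'
from station import *
import numpy as np,cv2
s=observe();d=get_image('wrist');np.savez('w1.npz',R=s['eef_rot'],p=s['tcp_pos'],**d);cv2.imwrite('pics/w1.png',d['frame'][:,:,::-1])
print(d['tool_from_camera'])
E
```

```text
2.1 [ 0.5907 -0.0688  0.1959] [ 0.3127 -0.0499 -0.3794] 0.08521755059491351
[[ 0.976   0.2176 -0.0048]
 [ 0.2176 -0.976   0.001 ]
 [-0.0045 -0.002  -1.    ]]
turn [-0.1174  0.2582 -0.183 ]
delta tool mm [-4.5188  7.9211 -4.0683] in goal axes [-4.5255  7.9146 -4.0725]
[[ 1.15726814e-03  9.63245801e-01  2.68619036e-01  6.93858362e-02]
 [ 9.99999178e-01 -9.66550687e-04 -8.42238502e-04  7.55930341e-04]
 [-5.51648787e-04  2.68619790e-01 -9.63246128e-01 -1.42953285e-01]
 [ 0.00000000e+00  0.00000000e+00  0.00000000e+00  1.00000000e+00]]
```

View pics/w1.png

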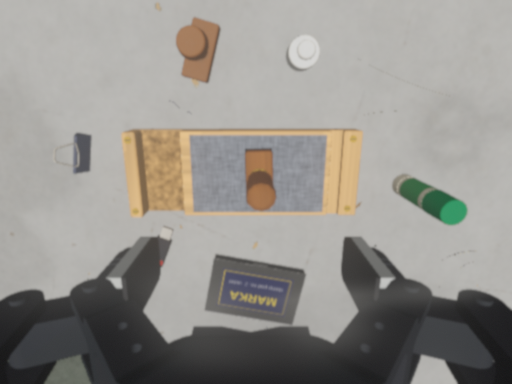

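The wrist view shows the stand lined up with the picture: groove at (162,172), stamp base at (259,165), handle top at (261,195). I'll measure from this view.

```bash
python3 - <<'E'
from h import *
d=dict(np.load('w1.npz'));M=d['tool_from_camera']
C=M[:3,:3];d['orientation']=d['R']@C;d['xyz']=d['p']+d['R']@M[:3,3]
P=pts(d);z=P[...,2];x=P[...,0];y=P[...,1]
reg=(x>.5)&(x<.66)&(y>-.22)&(y<.08)
for lo,hi in [(-.01,.006),(.022,.039),(.010,.018),(.032,.04),(.042,.053),(.1,.12)]:
    m=(reg&(z>lo)&(z<hi)).astype(np.uint8)
    k,l,s,c=cv2.connectedComponentsWithStats(m)
    for i in range(1,k):
        if s[i,4]>60: q=P[l==i];print(lo,s[i],np.median(q,0).round(4),cv2.minAreaRect((q[:,:2]*1000).astype(np.float32)))
E
```

```text
-0.01 [  110    71   290   189 16343] [ 6.16e-01 -6.17e-02 -1.00e-04] ((580.0010375976562, -70.00355529785156), (159.98818969726562, 299.9822082519531), 0.0018164284992963076)
0.022 [ 121  131   26   87 1506] [0.5644 0.0457 0.0358] ((561.0281372070312, 46.680171966552734), (89.30296325683594, 14.237762451171875), 12.964653015136719)
0.022 [  180   131   183    85 13116] [ 0.596  -0.0973  0.0285] ((591.5689697265625, -90.12101745605469), (90.27924346923828, 183.9705352783203), 12.772322654724121)
0.01 [ 130  130   58   81 3039] [0.5696 0.0224 0.0149] ((566.5054321289062, 23.09632110595703), (88.959716796875, 60.05791473388672), 12.712384223937988)
0.032 [ 121  132   23   86 1207] [0.5636 0.0466 0.0361] ((561.032470703125, 46.75703430175781), (88.64170837402344, 14.089921951293945), 12.964654922485352)
0.042 [245 151  28  38 628] [ 0.6056 -0.0732  0.0482] ((597.7680053710938, -75.95925903320312), (36.827110290527344, 26.319316864013672), 13.360097885131836)
0.1 [246 181  30  31 717] [ 0.5919 -0.0775  0.1113] ((589.9517211914062, -77.9935073852539), (22.643653869628906, 22.98534393310547), 58.404483795166016)
```

>>> send_rows --fingers '[85, 85, 85, 85, 85, 85, 85, 85]' --xyz '[[-3.6, 8.3, 0], [0, 0, 20], [0, 0, 25], [0, 0, 25], [0, 0, 25], [0, 0, 20], [0, 0, 10], [0, 0, 3]]' --turn '[[-0.1, 0.25, -0.2], [0, 0, 0], [0, 0, 0], [0, 0, 0], [0, 0, 0], [0, 0, 0], [0, 0, 0], [0, 0, 0]]'

```text
clock: 3.15
tcp_pos: [0.5868, -0.0926, 0.0668]
eef_rot: [[0.978, 0.208, 0.004], [0.208, -0.978, -0.006], [0.003, 0.007, -1.0]]
force: [0.7, -0.4, -0.7]
finger_gap: 0.0851
```

```bash
python3 w.py .589 -.0778 .064
```

```text
3.15 [ 0.5868 -0.0926  0.0668] [ 0.7036 -0.4068 -0.688 ] 0.08512216247748233
[[ 0.9782  0.2078  0.0044]
 [ 0.2078 -0.9782 -0.0057]
 [ 0.0031  0.0065 -1.    ]]
turn [ 0.375  -0.176  -0.7575]
delta tool mm [  5.205  -14.0171   2.6773] in goal axes [  5.3978 -13.9287   2.7524]
```

>>> send_rows --fingers '[85, 85, 85, 85, 85, 85, 85, 85]' --xyz '[[3, -7, 1.5], [2, -5, 1], [0, -2, 0], [0, 0, 0], [0, 0, 0], [0, 0, 0], [0, 0, 0], [0, 0, 0]]' --turn '[[0.4, -0.2, -0.8], [0, 0, 0], [0, 0, 0], [0, 0, 0], [0, 0, 0], [0, 0, 0], [0, 0, 0], [0, 0, 0]]'

```text
clock: 4.15
tcp_pos: [0.5901, -0.0772, 0.0663]
eef_rot: [[0.975, 0.222, 0.003], [0.222, -0.975, 0.0], [0.003, 0.0, -1.0]]
force: [-0.4, 0.5, -0.2]
finger_gap: 0.0852
```

```bash
python3 w.py .589 -.0778 .064
```

```text
4.15 [ 0.5901 -0.0772  0.0663] [-0.3805  0.4967 -0.186 ] 0.08518533549198626
[[ 0.9749  0.2224  0.0026]
 [ 0.2224 -0.9749  0.0004]
 [ 0.0026  0.0002 -1.    ]]
turn [ 0.0135 -0.1507  0.1012]
delta tool mm [-1.1804  0.3874  2.3038] in goal axes [-1.1736  0.39    2.3068]
```

>>> send_rows --fingers '[60, 40, 30, 26, 20, 20, 20, 20]' --xyz '[[-1, 0, 1], [0, 0, 0.5], [0, 0, 0], [0, 0, 0], [0, 0, 0], [0, 0, 0], [0, 0, 0], [0, 0, 0]]' --turn '[[0, -0.15, 0.1], [0, 0, 0], [0, 0, 0], [0, 0, 0], [0, 0, 0], [0, 0, 0], [0, 0, 0], [0, 0, 0]]' --grip_force 30

```text
clock: 5.15
tcp_pos: [0.589, -0.0775, 0.0647]
eef_rot: [[0.975, 0.22, -0.0], [0.22, -0.975, -0.0], [-0.0, 0.0, -1.0]]
force: [-0.2, -0.0, 1.1]
finger_gap: 0.0233
```

```bash
python3 w.py .589 -.0778 .064
```

```text
5.15 [ 0.589  -0.0775  0.0647] [-0.2046 -0.0246  1.0666] 0.0232633099167714
[[ 0.9754  0.2205 -0.0001]
 [ 0.2205 -0.9754 -0.0003]
 [-0.0002  0.0003 -1.    ]]
turn [ 0.0148  0.0105 -0.0151]
delta tool mm [-0.0861  0.2897  0.676 ] in goal axes [-0.0862  0.2898  0.6759]
```

Gripped at 23.3 mm with a slight press. I'll start drawing along tool -y with a light downward bias and check the force.

>>> send_rows --fingers '[20, 20, 20, 20, 20, 20, 20, 20]' --xyz '[[0, 0, 0.3], [0, -3, 0.3], [0, -5, 0.3], [0, -5, 0.3], [0, -5, 0.3], [0, -5, 0.3], [0, -3, 0.3], [0, 0, 0.3]]' --turn '[[0, 0, 0], [0, 0, 0], [0, 0, 0], [0, 0, 0], [0, 0, 0], [0, 0, 0], [0, 0, 0], [0, 0, 0]]'

```text
clock: 6.15
tcp_pos: [0.5855, -0.0517, 0.0647]
eef_rot: [[0.975, 0.22, 0.006], [0.22, -0.975, -0.002], [0.005, 0.004, -1.0]]
force: [-1.4, -2.1, 7.5]
finger_gap: 0.0235
```

```bash
python3 w.py .5669 .0201 .064
```

```text
6.15 [ 0.5855 -0.0517  0.0647] [-1.3987 -2.1195  7.5334] 0.02347920683412872
[[ 0.9755  0.22    0.0061]
 [ 0.22   -0.9755 -0.0025]
 [ 0.0054  0.0038 -1.    ]]
turn [ 0.2156 -0.311  -0.041 ]
delta tool mm [ -2.3391 -74.0861   0.3905] in goal axes [ -2.2831 -74.0827   0.6819]
```

>>> send_rows --fingers '[20, 20, 20, 20, 20, 20, 20, 20]' --xyz '[[-0.6, -5, 0.2], [-0.6, -7, 0.2], [-0.5, -8, 0.2], [-0.5, -8, 0.2], [-0.3, -8, 0.2], [-0.3, -7, 0.2], [-0.2, -5, 0.2], [0, 0, 0.2]]' --turn '[[0.2, -0.3, 0], [0, 0, 0], [0, 0, 0], [0, 0, 0], [0, 0, 0], [0, 0, 0], [0, 0, 0], [0, 0, 0]]'

```text
clock: 7.15
tcp_pos: [0.5728, -0.001, 0.0646]
eef_rot: [[0.975, 0.222, 0.005], [0.222, -0.975, -0.0], [0.004, 0.001, -1.0]]
force: [0.3, -1.5, 6.5]
finger_gap: 0.0232
```

```bash
python3 w.py .5669 .0201 .064;python3 - <<'E'
from station import *
import cv2
for n,b in [('scene',(180,135,160,125)),('top',(200,130,150,115))]:
    f=get_image(n)['frame'];a=f[b[1]:b[1]+b[3],b[0]:b[0]+b[2],::-1]
    cv2.imwrite(f'pics/{n}2.png',cv2.resize(a,None,fx=4.8,fy=4.8))
E
```

```text
7.15 [ 0.5728 -0.001   0.0646] [ 0.3057 -1.5169  6.5199] 0.023167057863303454
[[ 0.9751  0.2217  0.0046]
 [ 0.2217 -0.9751 -0.0002]
 [ 0.0045  0.0012 -1.    ]]
turn [ 0.0684 -0.2553  0.0597]
delta tool mm [ -1.0687 -21.8592   0.5959] in goal axes [ -1.0887 -21.8565   0.6268]
```

View pics/scene2.png

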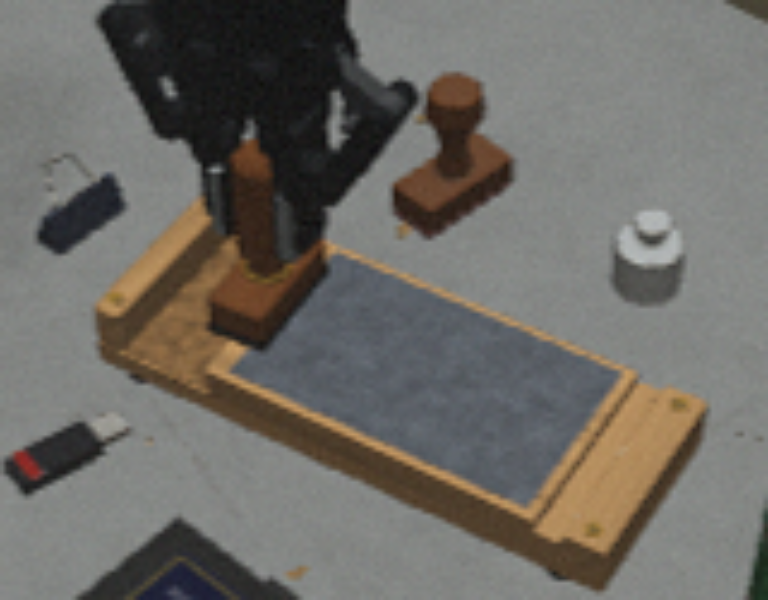

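The stamp is upright and its leading edge is over the groove at about (235,330). I'll finish the draw.

>>> send_rows --fingers '[20, 20, 20, 20, 20, 20, 20, 20]' --xyz '[[-0.5, -4, 0.1], [-0.4, -5, 0.1], [0, -5, 0.1], [0, -4, 0], [0, -2, 0], [0, -0.5, 0], [0, 0, 0], [0, 0, 0]]' --turn '[[0.1, -0.25, 0], [0, 0, 0], [0, 0, 0], [0, 0, 0], [0, 0, 0], [0, 0, 0], [0, 0, 0], [0, 0, 0]]'

```text
clock: 8.25
tcp_pos: [0.5652, 0.0225, 0.0631]
eef_rot: [[0.975, 0.224, -0.003], [0.224, -0.975, 0.002], [-0.003, -0.003, -1.0]]
force: [1.1, -0.6, 0.5]
finger_gap: 0.0233
```

```bash
python3 w.py .5669 .0201 .064;python3 - <<'E'
from station import *
from h import *
s=observe();d=get_image('wrist');M=d['tool_from_camera'];R=np.array(s['eef_rot'])
d['orientation']=R@M[:3,:3];d['xyz']=np.array(s['tcp_pos'])+R@M[:3,3]
cv2.imwrite('pics/w3.png',d['frame'][:,:,::-1]);
b=(200,130,150,115);f=get_image('top')['frame'];cv2.imwrite('pics/top3.png',cv2.resize(f[b[1]:b[1]+b[3],b[0]:b[0]+b[2],::-1],None,fx=4.8,fy=4.8))
b=(180,135,160,125);f=get_image('scene')['frame'];cv2.imwrite('pics/scene3.png',cv2.resize(f[b[1]:b[1]+b[3],b[0]:b[0]+b[2],::-1],None,fx=4.8,fy=4.8))
E
```

```text
8.25 [0.5652 0.0225 0.0631] [ 1.0652 -0.6393  0.502 ] 0.02334308762209494
[[ 0.9746  0.2238 -0.0035]
 [ 0.2238 -0.9746  0.0019]
 [-0.003  -0.0026 -1.    ]]
turn [-0.1478  0.1713  0.1791]
delta tool mm [ 1.1469  2.7287 -0.9121] in goal axes [ 1.1581  2.7273 -0.9016]
```

View pics/w3.png

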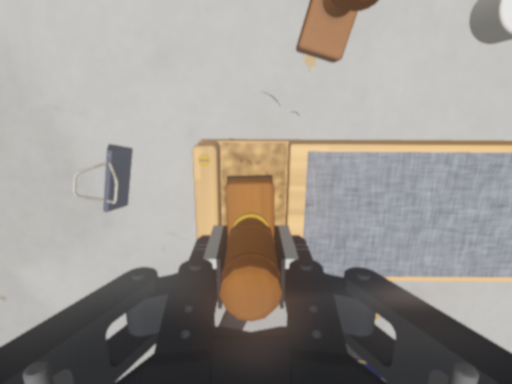

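View pics/scene3.png

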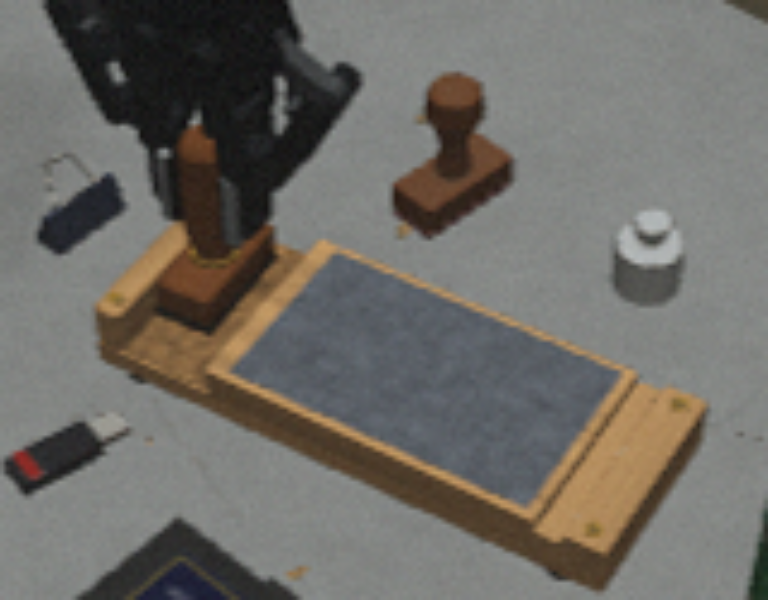

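The stamp now hangs freely inside the groove, about 2.7 mm past the middle. In the wrist view the gap is 9 px to the end stop and 15 px to the lip, which agrees. I'll correct that and lower it with the grip held.

>>> send_rows --fingers '[20, 20, 20, 20, 20, 20, 20, 20]' --xyz '[[1, 2.5, 0], [0, 0.5, 0], [0, 0, 2], [0, 0, 3], [0, 0, 3], [0, 0, 2], [0, 0, 1], [0, 0, 0.5]]' --turn '[[-0.15, 0.15, 0.2], [0, 0, 0], [0, 0, 0], [0, 0, 0], [0, 0, 0], [0, 0, 0], [0, 0, 0], [0, 0, 0]]'

```text
clock: 9.4
tcp_pos: [0.567, 0.0194, 0.0507]
eef_rot: [[0.976, 0.22, -0.0], [0.22, -0.976, -0.0], [-0.0, 0.0, -1.0]]
force: [0.6, 0.3, -1.5]
finger_gap: 0.0231
```

```bash
python3 w.py .5669 .0201 .0507
```

```text
9.4 [0.567  0.0194 0.0507] [ 0.5789  0.2755 -1.4846] 0.02305362735284778
[[ 0.9755  0.2198 -0.0001]
 [ 0.2198 -0.9755 -0.0003]
 [-0.0002  0.0003 -1.    ]]
turn [ 0.0161  0.0108 -0.0534]
delta tool mm [ 0.0917 -0.6859  0.0069] in goal axes [ 0.0924 -0.6858  0.0071]
```

>>> send_rows --fingers '[20, 20, 20, 20, 20, 20, 20, 20]' --xyz '[[0, 0, 0.4], [0, 0, 0.4], [0, 0, 0.4], [0, 0, 0.3], [0, 0, 0.2], [0, 0, 0.2], [0, 0, 0.1], [0, 0, 0]]' --turn '[[0, 0, 0], [0, 0, 0], [0, 0, 0], [0, 0, 0], [0, 0, 0], [0, 0, 0], [0, 0, 0], [0, 0, 0]]'

```text
clock: 10.4
tcp_pos: [0.567, 0.0194, 0.0507]
eef_rot: [[0.976, 0.22, 0.001], [0.22, -0.976, -0.0], [0.001, 0.0, -1.0]]
force: [-0.6, -0.2, 3.3]
finger_gap: 0.0231
```

```bash
python3 w.py .5669 .0201 .0507
```

```text
10.4 [0.567  0.0194 0.0507] [-0.631  -0.1743  3.3354] 0.0230827327615728
[[ 0.9756  0.2196  0.0011]
 [ 0.2196 -0.9756 -0.0002]
 [ 0.001   0.0004 -1.    ]]
turn [ 0.0227 -0.0567 -0.0668]
delta tool mm [ 0.0691 -0.7491 -0.0353] in goal axes [ 0.0699 -0.749  -0.0351]
```

The stamp rests on the floor: the TCP dropped exactly 14 mm and reads a light 3 N. I'll release it, then retreat straight up.

>>> send_rows --fingers '[28, 35, 45, 60, 75, 85, 85, 85]' --xyz '[[0, 0, 0], [0, 0, 0], [0, 0, 0], [0, 0, 0], [0, 0, 0], [0, 0, 0], [0, 0, 0], [0, 0, 0]]' --turn '[[0, 0, 0], [0, 0, 0], [0, 0, 0], [0, 0, 0], [0, 0, 0], [0, 0, 0], [0, 0, 0], [0, 0, 0]]'

```text
clock: 11.4
tcp_pos: [0.5673, 0.0194, 0.05]
eef_rot: [[0.976, 0.22, 0.001], [0.22, -0.976, -0.0], [0.001, 0.0, -1.0]]
force: [0.2, -0.8, 0.2]
finger_gap: 0.0853
```

>>> send_rows --fingers '[85, 85, 85, 85, 85, 85, 85, 85]' --xyz '[[0, 0, -5], [0, 0, -12], [0, 0, -20], [0, 0, -25], [0, 0, -25], [0, 0, -25], [0, 0, -20], [0, 0, -8]]' --turn '[[0, 0, 0], [0, 0, 0], [0, 0, 0], [0, 0, 0], [0, 0, 0], [0, 0, 0], [0, 0, 0], [0, 0, 0]]'

```text
clock: 12.4
tcp_pos: [0.567, 0.0193, 0.1997]
eef_rot: [[0.976, 0.219, 0.004], [0.219, -0.976, 0.0], [0.004, 0.001, -1.0]]
force: [-0.2, 0.2, -0.9]
finger_gap: 0.0847
```

```bash
python3 w.py .5669 .0201 .0507;python3 - <<'E'
from station import *
from h import *
s=observe();d=get_image('wrist');M=d['tool_from_camera'];R=np.array(s['eef_rot'])
d['orientation']=R@M[:3,:3];d['xyz']=np.array(s['tcp_pos'])+R@M[:3,3]
cv2.imwrite('pics/w4.png',d['frame'][:,:,::-1])
b=(180,135,160,125);e=get_image('scene');f=e['frame'];cv2.imwrite('pics/scene4.png',cv2.resize(f[b[1]:b[1]+b[3],b[0]:b[0]+b[2],::-1],None,fx=4.8,fy=4.8))
for n,d in (('wrist',d),('scene',e)):
  P=pts(d);z=P[...,2];x=P[...,0];y=P[...,1]
  reg=(x>.5)&(x<.66)&(y>-.22)&(y<.08)
  for lo,hi in [(.022,.0305),(.0315,.04),(.05,.085),(.088,.11)]:
    m=(reg&(z>lo)&(z<hi)).astype(np.uint8)
    k,l,st,c=cv2.connectedComponentsWithStats(m)
    for i in range(1,k):
        if st[i,4]>40: q=P[l==i];print(n,lo,st[i],np.median(q,0).round(4),cv2.minAreaRect((q[:,:2]*1000).astype(np.float32)))
E
```

```text
12.4 [0.567  0.0193 0.1997] [-0.1626  0.2494 -0.875 ] 0.08472538272202634
[[ 0.9756  0.2195  0.0039]
 [ 0.2195 -0.9756  0.0002]
 [ 0.0038  0.0007 -1.    ]]
turn [ 0.0394 -0.2201 -0.0719]
delta tool mm [ -0.52    -0.8859 148.9838] in goal axes [  0.0535  -0.7836 148.9853]
wrist 0.022 [  268   128   183    85 14604] [ 0.594  -0.088   0.0285] ((591.643310546875, -90.44915771484375), (90.42366027832031, 184.56747436523438), 12.727720260620117)
wrist 0.0315 [ 214  129   16   86 1156] [0.5638 0.0476 0.0361] ((560.662353515625, 47.344566345214844), (89.4084701538086, 14.194337844848633), 12.749188423156738)
wrist 0.0315 [237 146  27  31 534] [0.5838 0.0227 0.0342] ((578.793212890625, 21.2662353515625), (31.038860321044922, 26.694910049438477), 13.321468353271484)
wrist 0.05 [238 165  25  14 174] [0.5778 0.0213 0.0674] ((574.0833740234375, 20.896484375), (10.442678451538086, 23.445114135742188), 20.500198364257812)
wrist 0.088 [237 173  28  29 611] [0.5695 0.0189 0.0974] ((567.9047241210938, 18.42874526977539), (22.765050888061523, 23.00261878967285), 0.8055915832519531)
scene 0.022 [ 215  1
[... 239 characters left out ...]
56), (55.01962661743164, 12.499839782714844), 1.060072422027588)
scene 0.0315 [200 179  21  23 163] [0.5449 0.0432 0.036 ] ((548.1746215820312, 45.17887878417969), (67.68549346923828, 14.618435859680176), 11.279133796691895)
scene 0.0315 [215 185  24  19 181] [0.5578 0.0135 0.0344] ((566.74072265625, 19.042692184448242), (53.86537170410156, 27.081268310546875), 13.776485443115234)
scene 0.05 [220 176  13  15 153] [0.5603 0.011  0.0673] ((562.990478515625, 14.665519714355469), (12.605655670166016, 23.623859405517578), 46.2773323059082)
scene 0.088 [219 166  13  11 110] [0.5639 0.0154 0.0965] ((565.7988891601562, 16.94759750366211), (20.781597137451172, 22.008020401000977), 60.456851959228516)
```

View pics/w4.png

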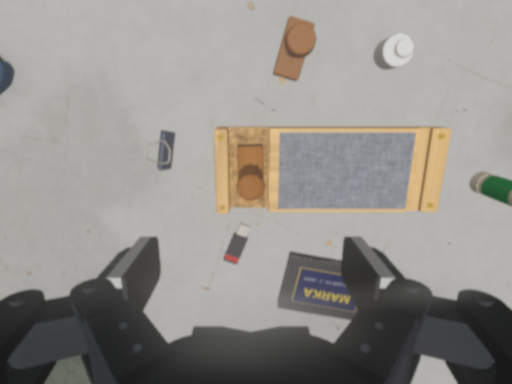

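View pics/scene4.png

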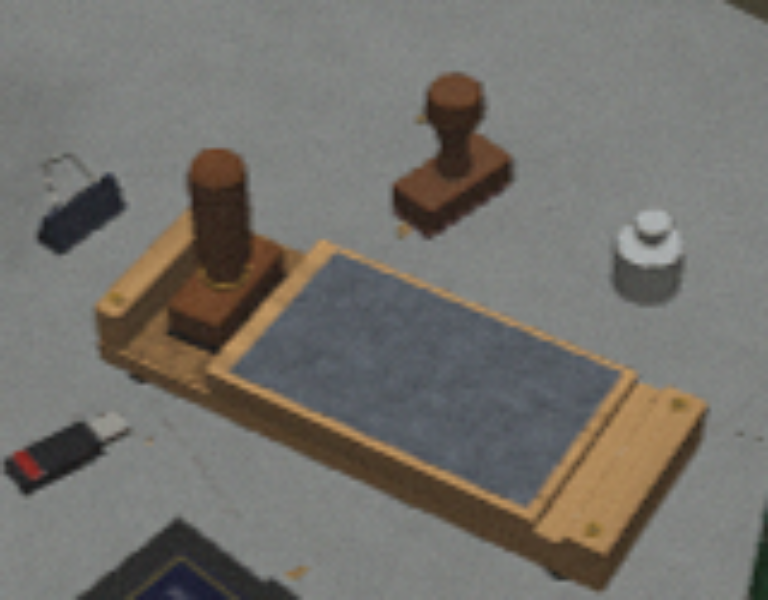

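The stamp stands upright in the groove. Its base top is at 34 mm (14 + 20) and its handle top at about 98 mm. It is about 2 mm from the groove's middle, and the knobbed stamp hasn't moved. The gripper is clear, so I'm handing in.

```bash
python3 -c "
from station import *
print(sign_off())"
```

```text
the job is handed in; nothing more can be done
None
```

The stamp is put away: it stands upright on the floor of the wide groove, and the job is handed in at about 12.5 s of the 35 s allowed. I gripped its handle about 56 mm up with 30 N and drew it about 100 mm along the felt. It was pressed down lightly, about 7 N, at the two points where I read the force. Past the edge of the groove I moved it back 2.7 mm towards the middle, lowered it 14 mm onto the floor, released it and backed straight up.

**Final checks:**
- **Height and stance:** the base top measured 34 mm above the desk, as it should for a 20 mm base on a 14 mm floor. The handle top was at about 98 mm, and the stamp looked upright.
- **Position:** it is about 2 mm from the middle of the groove along the stand. The cameras disagree by about 2 mm, which is their stated calibration error.
- **Surroundings:** the knobbed stamp showed no movement in the pictures. The gripper was clear of everything.

**What went off plan:** on the first descent the tool drifted about 15 mm off target. I corrected this before closing the fingers, and no contact force showed.

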